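Hang the radiation cans and bring up the lamp

TASK

Set up the radiant-heat experiment: draw the lamp all the way back along its rail to the rear stop so that there is room at the rack, then hang every can standing on the bench top by its handle on a hook of the rack, one can to a hook, any hook. Only when all of them are hanging, with the lamp still back so that they all start cold, slide the lamp up to the front stop, fully home. Leave the beakers and the stopwatch where they are.

Things in the scene. Friction and masses are not known exactly. Their poses are not given: they have to be found in the camera images.
- can_black_mid (a point): Centre (57 mm above the underside) of the matt black lidded can: closed cylinder 60 mm in diameter, 68 mm high to the top of its steel lid, 114 mm over its handle, 150 to 280 g. Starts upright on the bench top; z up along the can. May be absent.
- can_black_handle (a point): Middle of the underside of the matt black can's handle bar, at its peak, 110 mm above the can's underside, on its axis. Handle: rigid steel stirrup on the lid, strap 4 mm thick, 12 mm wide (own y); two upright legs 44 mm over their outsides (own x), 68 to 106 mm up, and a bar bent to a low peak. Opening, along own y: 36 mm wide, 42 mm high (34 at the legs). May be absent.
- can_white_mid (a point): Centre (57 mm above the underside) of the white lidded can: closed cylinder 60 mm in diameter, 68 mm high to the top of its steel lid, 114 mm over its handle, 150 to 280 g. Starts upright on the bench top; z up along the can. May be absent.
- can_white_handle (a point): Middle of the underside of the white can's handle bar, at its peak, 110 mm above the can's underside, on its axis. Handle: rigid steel stirrup on the lid, strap 4 mm thick, 12 mm wide (own y); two upright legs 44 mm over their outsides (own x), 68 to 106 mm up, and a bar bent to a low peak. Opening, along own y: 36 mm wide, 42 mm high (34 at the legs). May be absent.
- can_bright_mid (a point): Centre (57 mm above the underside) of the bright aluminium lidded can: closed cylinder 60 mm in diameter, 68 mm high to the top of its steel lid, 114 mm over its handle, 150 to 280 g. Starts upright on the bench top; z up along the can. May be absent.
- can_bright_handle (a point): Middle of the underside of the bright aluminium can's handle bar, at its peak, 110 mm above the can's underside, on its axis. Handle: rigid steel stirrup on the lid, strap 4 mm thick, 12 mm wide (own y); two upright legs 44 mm over their outsides (own x), 68 to 106 mm up, and a bar bent to a low peak. Opening, along own y: 36 mm wide, 42 mm high (34 at the legs). May be absent.
- can_copper_mid (a point): Centre (57 mm above the underside) of the copper lidded can: closed cylinder 60 mm in diameter, 68 mm high to the top of its steel lid, 114 mm over its handle, 150 to 280 g. Starts upright on the bench top; z up along the can. May be absent.
- can_copper_handle (a point): Middle of the underside of the copper can's handle bar, at its peak, 110 mm above the can's underside, on its axis. Handle: rigid steel stirrup on the lid, strap 4 mm thick, 12 mm wide (own y); two upright legs 44 mm over their outsides (own x), 68 to 106 mm up, and a bar bent to a low peak. Opening, along own y: 36 mm wide, 42 mm high (34 at the legs). May be absent.
- hook1 (a point): Resting point for a handle on brass hook 1 of 4 (1 nearest the robot, 4 farthest): top of the hook's 7 mm wire, at the middle of its level part, 184 mm above the bench top. Own y points out along the hook to its tip (towards the lamp), x along the row (hooks 80 mm apart), z up. Level from the cross bar to y = 20 mm, then up at 45 degrees to the tip at y = 34 mm, whose top is 14 mm above this point.
- hook2 (a point): Resting point for a handle on brass hook 2 of 4 (1 nearest the robot, 4 farthest): top of the hook's 7 mm wire, at the middle of its level part, 184 mm above the bench top. Own y points out along the hook to its tip (towards the lamp), x along the row (hooks 80 mm apart), z up. Level from the cross bar to y = 20 mm, then up at 45 degrees to the tip at y = 34 mm, whose top is 14 mm above this point.
- hook3 (a point): Resting point for a handle on brass hook 3 of 4 (1 nearest the robot, 4 farthest): top of the hook's 7 mm wire, at the middle of its level part, 184 mm above the bench top. Own y points out along the hook to its tip (towards the lamp), x along the row (hooks 80 mm apart), z up. Level from the cross bar to y = 20 mm, then up at 45 degrees to the tip at y = 34 mm, whose top is 14 mm above this point.
- hook4 (a point): Resting point for a handle on brass hook 4 of 4 (1 nearest the robot, 4 farthest): top of the hook's 7 mm wire, at the middle of its level part, 184 mm above the bench top. Own y points out along the hook to its tip (towards the lamp), x along the row (hooks 80 mm apart), z up. Level from the cross bar to y = 20 mm, then up at 45 degrees to the tip at y = 34 mm, whose top is 14 mm above this point.
- bench: The apparatus, one fixed unit (rack, rail, lamp) placed anew each start. Origin on the bench top straight below the middle of the row of hooks, axes as the hooks'. The hooks stand out from a cross bar (10 mm thick, 330 mm along x, at y = -34 mm, top 185 mm up) on two uprights at x = +-165 mm, whose clamp bosses reach 193 mm. Base plate 12 mm high, x +-185 mm, y -70 to +30 mm. Rail 50 mm wide, y 30 to 430 mm.
- lamp (a joint): Position of the lamp carriage on its straight rail, m: 0 at the red front stop (near the hooks), 0.15 at the dark rear stop. It moves along the apparatus's own +y as the value grows. About 1.5 N of friction; it stays where it is left.
- lamp_grip (a point): Middle of the black rubber sleeve (16 mm in diameter, 188 to 250 mm above the bench top) at the top of the carriage's upright post, by which the lamp is slid; 218 mm up, at y = 200 mm + joint value, x = 0 of the apparatus. The reflector (122 mm across, axis 110 mm up, top 171 mm) faces the hooks and reaches 115 mm in front of the post; the lamp holder reaches 48 mm behind it.
- beaker_a: Empty clear glass beaker, 78 mm across, 95 mm high; a bystander, to be left standing. Origin at the centre of its underside, z up.
- beaker_b: Empty clear glass beaker, 90 mm across, 115 mm high; a bystander, to be left standing. Origin at the centre of its underside, z up.
- beaker_c: Empty clear glass beaker, 74 mm across, 90 mm high; a bystander, to be left standing. Origin at the centre of its underside, z up.
- beaker_d: Empty clear glass beaker, 78 mm across, 95 mm high; a bystander, to be left standing. Origin at the centre of its underside, z up.
- stopwatch: Black stopwatch lying flat, 58 mm across, 14 mm thick; a bystander. Origin at the centre of its underside.
Not all that is in view belongs to the job. Leave any red look-alike of the part that bears can_black_mid alone.

How it is judged:
On the way, in this order (a step that is already met when the one before it is completed fails the run):
1. the lamp is drawn back to the rear stop (value of joint lamp above 0.142 m), for 0.2 s.
2. every can hangs from a hook, let go, with the lamp still back ((distance between can_black_handle and hook1 below 0.028 m or distance between can_black_handle and hook2 below 0.028 m or distance between can_black_handle and hook3 below 0.028 m or distance between can_black_handle and hook4 below 0.028 m) and height (world z) of each of can_black_handle, can_white_handle, can_bright_handle, can_copper_handle above 0.175 m and angle between each of can_black_mid, can_white_mid, can_bright_mid, can_copper_mid's own z axis and vertical below 0.25 rad and contact force between each of can_black, can_white, can_bright, can_copper and the fingers below 0.2 N and (distance between can_white_handle and hook1 below 0.028 m or distance between can_white_handle and hook2 below 0.028 m or distance between can_white_handle and hook3 below 0.028 m or distance between can_white_handle and hook4 below 0.028 m) and (distance between can_bright_handle and hook1 below 0.028 m or distance between can_bright_handle and hook2 below 0.028 m or distance between can_bright_handle and hook3 below 0.028 m or distance between can_bright_handle and hook4 below 0.028 m) and (distance between can_copper_handle and hook1 below 0.028 m or distance between can_copper_handle and hook2 below 0.028 m or distance between can_copper_handle and hook3 below 0.028 m or distance between can_copper_handle and hook4 below 0.028 m) and value of joint lamp above 0.135 m), for 0.3 s.
3. the lamp is brought up to the front stop (value of joint lamp below 0.006 m), for 0.2 s.
At the end, for the whole second after the job is handed in: Every can present hangs from a hook by its handle, let go: the handle's underside within 28 mm of a hook's resting point and more than 175 mm up, the can within 0.25 rad of upright and at rest (slower than 60 mm/s); the lamp carriage is within 6 mm of its front stop ((distance between can_black_handle and hook1 below 0.028 m or distance between can_black_handle and hook2 below 0.028 m or distance between can_black_handle and hook3 below 0.028 m or distance between can_black_handle and hook4 below 0.028 m) and height (world z) of each of can_black_handle, can_white_handle, can_bright_handle, can_copper_handle above 0.175 m and angle between each of can_black_mid, can_white_mid, can_bright_mid, can_copper_mid's own z axis and vertical below 0.25 rad and contact force between each of can_black, can_white, can_bright, can_copper and the fingers below 0.2 N and (distance between can_white_handle and hook1 below 0.028 m or distance between can_white_handle and hook2 below 0.028 m or distance between can_white_handle and hook3 below 0.028 m or distance between can_white_handle and hook4 below 0.028 m) and (distance between can_bright_handle and hook1 below 0.028 m or distance between can_bright_handle and hook2 below 0.028 m or distance between can_bright_handle and hook3 below 0.028 m or distance between can_bright_handle and hook4 below 0.028 m) and (distance between can_copper_handle and hook1 below 0.028 m or distance between can_copper_handle and hook2 below 0.028 m or distance between can_copper_handle and hook3 below 0.028 m or distance between can_copper_handle and hook4 below 0.028 m) and linear speed of each of can_black, can_white, can_bright, can_copper below 0.06 m/s and value of joint lamp below 0.006 m); the robot touches nothing.
It fails at once if a glass beaker is pushed out of place (more than 40 mm) or tipped (more than 0.4 rad) (distance of any of beaker_a, beaker_b, beaker_c, beaker_d from where it was at the start of the episode above 0.04 m or angle between any of beaker_a, beaker_b, beaker_c, beaker_d's own z axis and vertical above 0.4 rad).
It fails at once if the stopwatch is pushed away (more than 40 mm) (distance of stopwatch from where it was at the start of the episode above 0.04 m).
Of can_black, can_white, can_bright, can_copper only 3 to 4 are there at a start; the rules pass over those that are not, and their reading is None.
At some moment in a run one of can_black, can_white, can_bright, can_copper may be knocked a few centimetres aside while the robot is not near it.
Once in a run the grip may slacken for a moment while it holds something.
It also fails if it takes over 210 s, if anything falls off the work surface, if the arm or the gripper's body presses on something with over 40 N, if the wrist force passes 120 N, or if a joint passes its speed limit or range.

ROBOT

A 6-joint arm with a two-finger parallel gripper is mounted at the origin on the work surface. World frame = base frame: x ahead of the robot, y to its left, z up, the work surface at z = 0. Lengths are in m, angles in rad, forces in N, time in s.
With the tool pointing down it reaches from about 0.275 to 1 m from the base axis. Payload 8.4 kg.
Tool frame: the origin (TCP) lies midway between the tips of the shut fingers; the grasp point (between the pads) lies 19 mm behind it; z points along the fingers, y is the line along which they close (so a half turn about z gives the same grasp; the last joint's range is limited). The gripper opens to 85 mm and grips with 20 to 120 N. Pads are 22 mm wide; open, the fingers measure 114 mm over their backs; the gripper's body (76 mm by 85 mm) begins 54 mm behind the grasp point. The pads swing forward as they close: fully open they stand 13 mm farther back than shut.
Start: joints at [1.104, 0.353, 1.633, -0, 1.155, -0.002], TCP at [0.28, 0.559, 0.231] pointing down, gripper open.
Joint ranges: [-2.63, 2.63], [-0.92, 2.1], [0.06, 2.66], [-1.3, 4.44], [0, 2.69], [-3.02, 3.02]. Speed limits (rad/s): [2.22, 2.22, 2.79, 3.14, 3.14, 3.14].

INTERFACE

Orientations are given as a unit quaternion [w, x, y, z].
In Python, from station import manip gives the robot as it stands.
- The arm moves only by the tool apply_moves, never from a script. Its argument "increments" is a list that holds one entry, the list of rows, each a list of 7 numbers: the closure in counts, from 0 (fully open) to 255 (shut), then the shift along the tool's x, y, z in cm, then the turn, a rotation vector about the tool's x, y, z in rad. In form: [[[gripper, tx, ty, tz, ax, ay, az], ...]]. A call has 1 to 12 rows; each row shifts and turns the commanded pose from where the row before left it, along the tool's axes as they then stand; what a row does not reach is not made up. A row lasts 1/10 s, in which the tool goes at most 50 mm and 8.59 degrees, less where a joint would pass 70% of its speed; a pose out of reach is approached as far as the arm can. A call is refused whole if a number of a shift passes 5 or a number of a turn 0.15, either way. A call with a gripper value outside its range is refused whole. The fingers move at their own pace and stop on an object; the grip force is fixed at half the most. Time passes only in rows, so rows that do not move let the fingers close. It gives the time, the measured TCP pose, the force, the opening and the grip force at its end, in the units of the state.
- manip.read_state(): the state, without advancing time (a new reading comes with each control period).
- manip.snapshot(name): name is "scene" or "top" or "wrist"; returns (picture, depth): 480x640x3 uint8, red, green, blue; 480x640 float32, m along the optical axis (not along the pixel's ray), 0 where there is no reading.
- manip.camera_model(name): a dict with "K" (3x3 intrinsics, pixels), "extrinsics" (4x4, takes a point from world to camera coordinates). Camera axes: x right, y down, z forward; pixel columns grow to the right and rows downward; lengths in m; the calibration is good to about 2 mm. A picture is of the moment at which its call begins: read the wrist's pose just before it. camera_model takes no time and is no camera call; for the wrist camera it gives the pose at the moment of the call.
- manip.finish_job(): hands the job in; it is judged then, once.
The state is a dict: "t": time; "joint_pos": joint angles; "joint_vel": joint speeds; "effort": joint torques, N m; "eef_pos": TCP position; "ee_rot": TCP orientation; "ft_force": force on the tool from outside, world axes, zero at the start; "moment": the same for the moment, N m; "gripper_width": finger opening in m; "gripper_force": force on a finger pad.
Only numpy, scipy, OpenCV 4.12 (cv2) and the standard library are available. Lean on these libraries where they do the work, as an engineer would, in place of code of your own. Each camera call takes 0.05 s, during which the arm holds its last target. There are 200 camera calls.

## Working session

There is one attempt and no reset: what is moved stays moved. The work goes in short steps, Python scripts to look and compute and a tool call to move; the robot and the scene stay as the last step left them, time stands still between calls to the robot, and variables do not carry over. Pictures are saved under pics/ and viewed, at most 14 in all, crops included, and the job is handed in when it is done.

Besides the shell and the picture viewer there is one more tool, called after "Emit:" by a JSON object that holds its "op" and its "data". apply_moves: Moves the arm, as the interface text tells. Its arguments: {"type":"object","properties":{"increments":{"type":"array"}},"required":["increments"]}

```bash
mkdir -p pics; python3 - <<'E'
from station import manip
import cv2,numpy as np
for n in ("scene","top"):
    p,d=manip.snapshot(n); cv2.imwrite(f"pics/{n}0.png",p[...,::-1]); np.savez(f"{n}0.npz",p=p,d=d,K=manip.camera_model(n)["K"],E=manip.camera_model(n)["extrinsics"])
    c=manip.camera_model(n); print(n,np.linalg.inv(c["extrinsics"]).round(3).tolist(),c["K"][0])
s=manip.read_state();print(s)
E
```

```text
scene [[0.555, 0.704, -0.443, 1.068], [0.832, -0.465, 0.302, -0.498], [0.007, -0.536, -0.844, 1.199], [0.0, 0.0, 0.0, 1.0]] [602.64015344   0.         316.22458147]
top [[-0.112, -0.972, 0.206, 0.304], [-0.994, 0.111, -0.019, -0.097], [-0.004, -0.207, -0.978, 1.158], [0.0, 0.0, 0.0, 1.0]] [470.5283154    0.         322.29471714]
{'t': 0.1, 'joint_pos': array([ 1.10364083e+00,  3.53586513e-01,  1.63406121e+00,  2.90748688e-05,
        1.15523998e+00, -2.39111217e-03]), 'joint_vel': array([ 7.01933497e-05, -6.48622231e-04, -6.54043189e-04, -7.50261184e-04,
        5.97612317e-04, -9.32083075e-04]), 'effort': array([ 1.64195120e-03, -6.06359410e+01, -3.42816103e+01,  2.31384838e-04,
        3.94363436e-03,  1.09228245e-05]), 'eef_pos': array([0.27992024, 0.55831601, 0.23063139]), 'ee_rot': array([-1.63559570e-04,  2.30302005e-01,  9.73118989e-01, -6.26664534e-04]), 'ft_force': array([-0.15734105, -0.71539197, -1.02828803]), 'moment': array([-0.0182582 ,  0.0029113 , -0.01414765]), 'gripper_force': 0.0, 'gripper_width': 0.0853467098732748}
```

View pics/scene0.png

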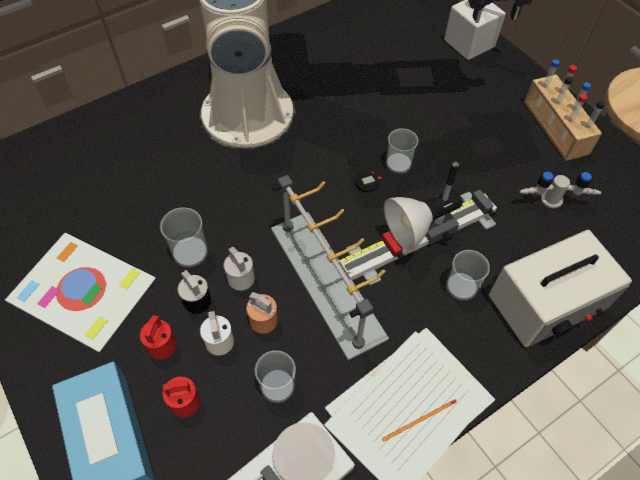

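View pics/top0.png

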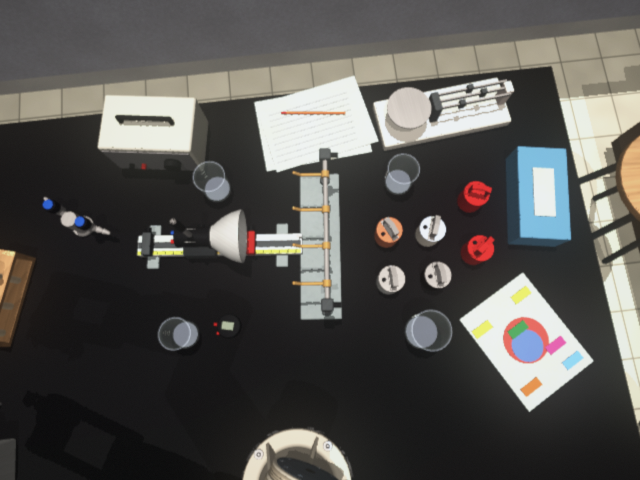

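```bash
cat > h.py <<'E'
import numpy as np,cv2
def cloud(d,K,E):
    v,u=np.mgrid[:480,:640]; P=np.stack([(u-K[0,2])/K[0,0]*d,(v-K[1,2])/K[1,1]*d,d,np.ones_like(d)],-1)
    return (P@np.linalg.inv(E).T)[...,:3]
def px(P,K,E):
    q=E[:3,:3]@np.asarray(P)+E[:3,3]; q=K@q; return q[:2]/q[2]
def pca(Q):
    m=Q.mean(0); w,V=np.linalg.eigh(np.cov((Q-m)[:,:2].T)); a=V[:,1]; return m,np.arctan2(a[1],a[0]),np.sqrt(w)
E
python3 - <<'E'
from h import *
for n in ("top","scene"):
    f=np.load(f"{n}0.npz");d=f["d"];C=cloud(d,f["K"],f["E"])
    z=C[...,2]; print(n)
    def comps(lo,hi,mn,reg):
        m=((z>lo)&(z<hi)&(d>0)&(C[...,1]>reg[0])&(C[...,1]<reg[1])&(C[...,0]>.1)).astype(np.uint8)
        k,l=cv2.connectedComponents(m)
        for i in range(1,k):
            if (l==i).sum()<mn: continue
            Q=C[l==i]; v,u=np.where(l==i); mm,a,s=pca(Q)
            print(" px",int(u.mean()),int(v.mean()),"n",len(Q),"mean",mm.round(4),"z",Q[:,2].min().round(3),Q[:,2].max().round(3),"ang",a.round(3),"sd",s.round(4), f["p"][l==i].mean(0).round())
    print("handles");comps(.1,.12,15,(-.55,-.1))
    print("rack");comps(.174,.21,10,(-.2,.15))
    print("sleeve");comps(.205,.26,6,(.1,.5))
E
```

```text
top
handles
 px 481 187 n 112 mean [ 0.6154 -0.5019  0.1094] z 0.1 0.117 ang 1.186 sd [0.0041 0.0134] [201.  49.  49.]
 px 391 225 n 108 mean [ 0.5492 -0.2804  0.1098] z 0.103 0.117 ang -2.68 sd [0.0038 0.0128] [183. 171. 162.]
 px 436 225 n 109 mean [ 0.5392 -0.3826  0.1095] z 0.1 0.118 ang 2.802 sd [0.0038 0.0132] [188. 182. 177.]
 px 485 245 n 108 mean [ 0.4797 -0.4866  0.1097] z 0.1 0.118 ang 2.278 sd [0.0036 0.0129] [212.  54.  53.]
 px 442 272 n 114 mean [ 0.4293 -0.3775  0.1097] z 0.102 0.116 ang -3.071 sd [0.0038 0.0129] [184. 176. 169.]
 px 394 276 n 113 mean [ 0.4323 -0.2693  0.1098] z 0.1 0.117 ang -3.113 sd [0.0036 0.0131] [187. 179. 172.]
 px 435 330 n 360 mean [ 0.3049 -0.3408  0.1112] z 0.1 0.12 ang -3.103 sd [0.028  0.0295] [102. 106. 109.]
rack
 px 321 230 n 1541 mean [ 0.5393 -0.1178  0.1861] z 0.175 0.201 ang 3.045 sd [0.0211 0.1128] [160. 145. 120.]
sleeve
 px 176 224 n 111 mean [0.5722 0.1739 0.2358] z 0.205 0.253 ang 2.664 sd [0.0039 0.0043] [52. 50. 48.]
scene
handles
 px 286 204 n 28 mean [ 0.3872 -0.1137  0.1093] z 0.101 0.119 ang 1.142 sd [0.0022 0.0038] [79
[... 391 characters left out ...]
12 ang -2.677 sd [0.0038 0.0132] [167. 159. 150.]
 px 212 321 n 139 mean [ 0.5471 -0.3853  0.1109] z 0.101 0.118 ang 2.8 sd [0.0036 0.0132] [176. 170. 162.]
 px 150 325 n 155 mean [ 0.4864 -0.4903  0.1103] z 0.101 0.119 ang 2.257 sd [0.0039 0.0133] [184.  46.  43.]
 px 361 326 n 24 mean [ 0.7153 -0.1476  0.111 ] z 0.1 0.12 ang 0.859 sd [0.0013 0.0033] [98. 95. 90.]
 px 175 384 n 177 mean [ 0.6199 -0.5034  0.1104] z 0.1 0.119 ang 1.211 sd [0.0039 0.0131] [191.  48.  44.]
rack
 px 329 245 n 1756 mean [ 0.5613 -0.1216  0.1871] z 0.174 0.202 ang 3.036 sd [0.0222 0.1152] [139. 125.  98.]
sleeve
 px 453 170 n 146 mean [0.5804 0.172  0.2337] z 0.205 0.256 ang -2.648 sd [0.0036 0.0044] [38. 36. 34.]
```

```bash
cat >> h.py <<'E'
from scipy.optimize import least_squares
SEG=[((-.165,-.034),(.165,-.034))]+[((x,-.034),(x,.032)) for x in (-.12,-.04,.04,.12)]
def fitbench(Q,g=(.55,-.09,-.1)):
    Q=Q[:,:2]
    def res(p):
        c,s=np.cos(p[2]),np.sin(p[2]); L=(Q-p[:2])@np.array([[c,-s],[s,c]])
        D=[]
        for a,b in SEG:
            a=np.array(a);b=np.array(b);t=np.clip((L-a)@(b-a)/((b-a)@(b-a)),0,1);D.append(np.linalg.norm(L-a-t[:,None]*(b-a),axis=1))
        return np.min(D,0)
    r=least_squares(res,g,loss="soft_l1",f_scale=.004); return r.x,np.sqrt((res(r.x)**2).mean())
E
python3 - <<'E'
from h import *
for n in ("top","scene"):
    f=np.load(f"{n}0.npz");d=f["d"];C=cloud(d,f["K"],f["E"]);z=C[...,2]
    m=(z>.174)&(z<.21)&(d>0)&(C[...,1]>-.2)&(C[...,1]<0)&(C[...,0]>.3)
    p,e=fitbench(C[m]);print(n,p.round(4),e)
    c,s=np.cos(p[2]),np.sin(p[2])
    for S in ((.5722,.1739),(.5804,.172)): print("sleeve local",(np.array(S)-p[:2])@np.array([[c,-s],[s,c]]))
    for x in (-.12,-.04,.04,.12): print("hook",p[:2]+np.array([c,s])*x)
E
```

```text
top [ 0.5468 -0.0944 -0.0981] 0.006787737817649313
sleeve local [-0.00098872  0.26945566]
sleeve local [0.0073579 0.2683676]
hook [ 0.42737976 -0.08260953]
hook [ 0.50699543 -0.09044182]
hook [ 0.5866111  -0.09827411]
hook [ 0.66622678 -0.10610641]
scene [ 0.5524 -0.0971 -0.0981] 0.007310650483101311
sleeve local [-0.0068275   0.27163437]
sleeve local [0.00151913 0.27054634]
hook [ 0.43297642 -0.085349  ]
hook [ 0.51259207 -0.09318153]
hook [ 0.59220772 -0.10101406]
hook [ 0.67182337 -0.10884658]
```

Emit:
{"op": "apply_moves", "data": {"increments": [[[0,0,0,-2.3,0,0,-0.123],[0,0,0,-2.3,0,0,-0.123],[0,0,0,-2.3,0,0,-0.123],[0,-3,-3.2,0,0,0,0],[0,-3,-3.2,0,0,0,0],[0,-3,-3.2,0,0,0,0],[0,-3,-3.2,0,0,0,0],[0,-3,-3.2,0,0,0,0],[0,-3,-3.2,0,0,0,0],[0,-3,-3.2,0,0,0,0],[0,-3,-3.2,0,0,0,0],[0,-3,-3.2,0,0,0,0]]]}}

```text
t: 1.3
eef_pos: [0.522, 0.2445, 0.3]
ee_rot: [-0.0, 0.048, 0.999, -0.0]
ft_force: [1.2, 0.4, 0.4]
gripper_width: 0.0855
gripper_force: 0.0
```

Emit:
{"op": "apply_moves", "data": {"increments": [[[0,-3,-3.3,0,0,0,0],[0,-3,-3.3,0,0,0,0],[0,0,0,0,0,0,0],[0,0,0,0,0,0,0]]]}}

```text
t: 1.7
eef_pos: [0.5749, 0.1738, 0.2997]
ee_rot: [-0.001, 0.049, 0.999, -0.0]
ft_force: [0.0, -0.3, -0.4]
gripper_width: 0.0853
gripper_force: 0.0
```

```bash
cat >> h.py <<'E'
from scipy.spatial.transform import Rotation
def st(manip):
    s=manip.read_state(); w,x,y,z=s["ee_rot"]; R=Rotation.from_quat([x,y,z,w]).as_matrix()
    return s,np.array(s["eef_pos"]),R
def wc(manip,name):
    c=manip.camera_model("wrist"); p,d=manip.snapshot("wrist"); cv2.imwrite(f"pics/{name}.png",p[...,::-1])
    return p,d,c["K"],c["extrinsics"],cloud(d,c["K"],c["extrinsics"])
def delta(manip,target,yaw=None):
    s,p,R=st(manip); y=np.arctan2(R[1,1],R[0,1]); D=R.T@(np.array(target)-p)*100
    print("t",round(s["t"],2),"tcp",p.round(4),"yaw",y.round(3),"tilt",R[2].round(3),"j",s["joint_pos"].round(2),"F",s["ft_force"].round(1),"w",round(s["gripper_width"],4),"gf",round(s["gripper_force"],1))
    print("delta tool cm",D.round(2),"" if yaw is None else "turn az %.3f"%(-((yaw-y+np.pi/2)%np.pi-np.pi/2)))
E
python3 - <<'E'
from station import manip
from h import *
delta(manip,(.576,.173,.206),1.473)
p,d,K,E,C=wc(manip,"w1"); z=C[...,2]
print(np.linalg.inv(E).round(3).tolist())
for lo,hi in ((.2,.24),(.24,.262)):
    m=(z>lo)&(z<hi)&(d>0)&(np.hypot(C[...,0]-.576,C[...,1]-.173)<.04)
    if m.sum(): print(m.sum(),C[m].mean(0),C[m].min(0),C[m].max(0))
E
```

```text
t 1.7 tcp [0.5749 0.1738 0.2997] yaw 1.473 tilt [ 0.001 -0.    -1.   ] j [ 0.29  0.26  1.61  0.    1.27 -1.18] F [ 0.  -0.3 -0.4] w 0.0853 gf 0.0
delta tool cm [-0.13 -0.07  9.37] turn az -0.000
[[0.098, 0.941, 0.324, 0.49], [0.995, -0.093, -0.032, 0.182], [-0.0, 0.326, -0.946, 0.443], [0.0, 0.0, 0.0, 1.0]]
394 [0.57043565 0.17624253 0.22146843] [0.56818441 0.16792835 0.20008497] [0.57713499 0.18372712 0.23996715]
551 [0.57460565 0.17598206 0.24946925] [0.56819621 0.16833513 0.24000156] [0.58405519 0.18357114 0.25271797]
```

View pics/w1.png

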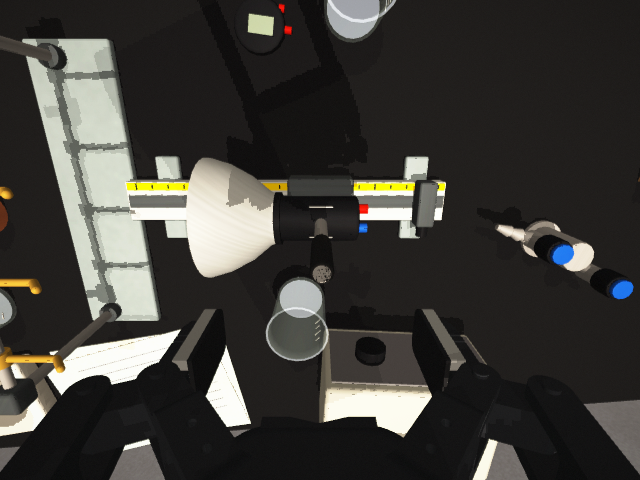

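Emit:
{"op": "apply_moves", "data": {"increments": [[[0,-0.1,0.2,3.1,0,0,0],[0,0,0,3.1,0,0,0],[0,0,0,3.0,0,0,0],[255,0,0,0,0,0,0],[255,0,0,0,0,0,0],[255,0,0,0,0,0,0],[255,0,0,0,0,0,0],[255,0,0,0,0,0,0],[255,0,0,0,0,0,0],[255,0,0,0,0,0,0]]]}}

```text
t: 2.75
eef_pos: [0.5766, 0.1769, 0.2099]
ee_rot: [0.001, 0.048, 0.999, 0.0]
ft_force: [-1.6, 0.2, 5.7]
gripper_width: 0.0147
gripper_force: 58.3
```

Emit:
{"op": "apply_moves", "data": {"increments": [[[255,0,1.5,0,0,0,0],[255,0,1.5,0,0,0,0],[255,0,1.5,0,0,0,0],[255,0,1.5,0,0,0,0],[255,0,1,0,0,0,0],[255,0,0,0,0,0,0]]]}}

```text
t: 3.35
eef_pos: [0.5837, 0.248, 0.2099]
ee_rot: [0.001, 0.047, 0.999, 0.001]
ft_force: [0.3, 2.2, 6.3]
gripper_width: 0.0144
gripper_force: 58.9
```

Emit:
{"op": "apply_moves", "data": {"increments": [[[255,0,0.3,0,0,0,0],[255,0,0.3,0,0,0,0],[255,0,0.3,0,0,0,0],[255,0,0,0,0,0,0]]]}}

```text
t: 3.75
eef_pos: [0.5843, 0.2537, 0.2099]
ee_rot: [0.001, 0.048, 0.999, -0.001]
ft_force: [-1.1, -8.5, 9.5]
gripper_width: 0.0142
gripper_force: 59.4
```

Emit:
{"op": "apply_moves", "data": {"increments": [[[255,0,0.2,0,0,0,0],[255,0,0.2,0,0,0,0],[255,0,0,0,0,0,0],[255,0,0,0,0,0,0]]]}}

```text
t: 4.15
eef_pos: [0.5843, 0.2539, 0.2099]
ee_rot: [0.0, 0.048, 0.999, -0.004]
ft_force: [-2.5, -26.1, 14.1]
gripper_width: 0.0144
gripper_force: 60.7
```

Emit:
{"op": "apply_moves", "data": {"increments": [[[255,0,-0.4,0,0,0,0],[0,0,0,0,0,0,0],[0,0,0,0,0,0,0],[0,0,0,0,0,0,0],[0,0,0,0,0,0,0],[0,0,0,-3,0,0,0],[0,0,0,-4,0,0,0],[0,0,0,-4,0,0,0]]]}}

```text
t: 4.95
eef_pos: [0.583, 0.2554, 0.3189]
ee_rot: [-0.001, 0.048, 0.999, -0.0]
ft_force: [1.0, -0.1, 0.2]
gripper_width: 0.0856
gripper_force: 0.0
```

Emit:
{"op": "apply_moves", "data": {"increments": [[[0,0,0,0,0,0,0.147],[0,0,0,0,0,0,0.147],[0,0,0,0,0,0,0.147],[0,0,0,0,0,0,0.147],[0,0,0,0,0,0,0.147],[0,0,0,0,0,0,0.147],[0,0,0,0,0,0,0.147],[0,0,0,0,0,0,0.147],[0,0,0,0,0,0,0.147],[0,0,0,0,0,0,0.147]]]}}

```text
t: 5.95
eef_pos: [0.5834, 0.2556, 0.3181]
ee_rot: [-0.0, 0.707, 0.707, -0.0]
ft_force: [-0.4, 0.5, -0.3]
gripper_width: 0.0854
gripper_force: 0.0
```

Emit:
{"op": "apply_moves", "data": {"increments": [[[0,-4.5,-0.7,0,0,0,0],[0,-4.5,-0.7,0,0,0,0],[0,-4.5,-0.7,0,0,0,0],[0,-4.5,-0.7,0,0,0,0],[0,-4.5,-0.7,0,0,0,0],[0,-4.5,-0.7,0,0,0,0],[0,-4.5,-0.7,0,0,0,0],[0,-4.5,-0.7,0,0,0,0],[0,-4.5,-0.7,0,0,0,0],[0,-4.5,-0.7,0,0,0,0],[0,-4.5,-0.7,0,0,0,0],[0,-4.5,-0.7,0,0,0,0]]]}}

```text
t: 7.15
eef_pos: [0.5018, -0.2867, 0.3183]
ee_rot: [0.0, 0.705, 0.709, 0.0]
ft_force: [1.5, 0.2, -0.4]
gripper_width: 0.0853
gripper_force: 0.0
```

```bash
cat >> h.py <<'E'
O=np.array([.550,-.0948]);TH=-.098
BX=np.array([np.cos(TH),np.sin(TH)]);BY=np.array([-np.sin(TH),np.cos(TH)])
HOOK={i+1:O+BX*x for i,x in enumerate((-.12,-.04,.04,.12))}
def handles(p,d,C,lo=.1,hi=.125,mn=60,reg=(-.5,-.16)):
    z=C[...,2]; m=((z>lo)&(z<hi)&(d>0)&(C[...,1]>reg[0])&(C[...,1]<reg[1])).astype(np.uint8)
    k,l=cv2.connectedComponents(m)
    for i in range(1,k):
        if (l==i).sum()<mn: continue
        Q=C[l==i]; v,u=np.where(l==i)
        r=cv2.minAreaRect((Q[:,:2]*1e4).astype(np.float32)); mm,a,s=pca(Q)
        a=(a+np.pi/2)%np.pi-np.pi/2
        print(" px",int(u.mean()),int(v.mean()),"n",len(Q),"rect c",np.round(np.array(r[0])/1e4,4),"size mm",np.round(np.array(r[1])/10,1),"mean",mm.round(4),"ang %.3f"%a,"zmax",Q[:,2].max().round(3))
E
python3 - <<'E'
from station import manip
from h import *
delta(manip,(.50,-.29,.31),0)
p,d,K,E,C=wc(manip,"w2"); handles(p,d,C); np.savez("w2.npz",p=p,d=d,C=C)
E
```

```text
t 7.15 tcp [ 0.5018 -0.2867  0.3183] yaw 0.005 tilt [ 0.  0. -1.] j [-0.52  0.21  1.63  0.    1.3  -0.53] F [ 1.5  0.2 -0.4] w 0.0853 gf 0.0
delta tool cm [-0.33 -0.18  0.83] turn az 0.005
 px 257 195 n 492 rect c [ 0.4351 -0.2705] size mm [44.2 12.3] mean [ 0.4361 -0.27    0.1108] ang 0.026 zmax 0.116
 px 365 206 n 480 rect c [ 0.5516 -0.2815] size mm [44.  12.5] mean [ 0.5513 -0.2812  0.1109] ang 0.461 zmax 0.117
 px 139 253 n 1871 rect c [ 0.307  -0.3329] size mm [89.3 88.6] mean [ 0.2986 -0.3368  0.1104] ang 0.608 zmax 0.118
 px 260 286 n 411 rect c [ 0.4318 -0.3787] size mm [44.1 13.1] mean [ 0.4327 -0.3779  0.1104] ang 0.078 zmax 0.116
 px 351 291 n 406 rect c [ 0.5424 -0.3842] size mm [12.8 44.5] mean [ 0.5409 -0.383   0.1104] ang -0.329 zmax 0.117
 px 301 361 n 297 rect c [ 0.4817 -0.4876] size mm [12.9 40.2] mean [ 0.4798 -0.4837  0.1105] ang -0.820 zmax 0.116
 px 410 365 n 176 rect c [ 0.6217 -0.4918] size mm [19.9 13.2] mean [ 0.6214 -0.4907  0.109 ] ang 1.089 zmax 0.115
```

View pics/w2.png

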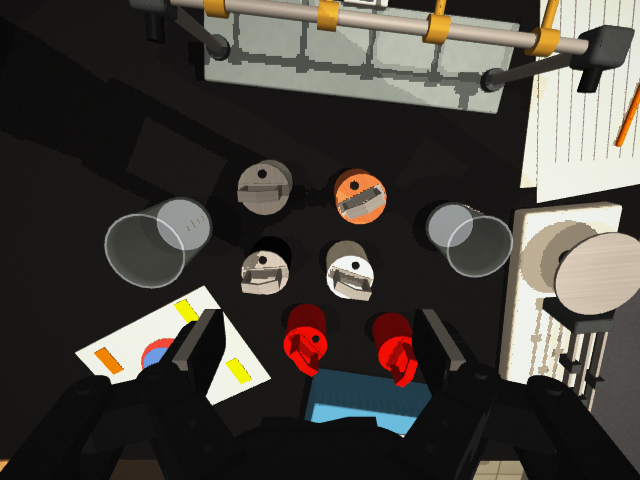

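Emit:
{"op": "apply_moves", "data": {"increments": [[[0,0,0,0,0,0,-0.114],[0,0,0,0,0,0,-0.114],[0,0,0,0,0,0,-0.114],[0,0,0,0,0,0,-0.114],[0,-0.9,2.3,2,0,0,0],[0,-0.8,2.4,2,0,0,0],[0,0,0,4.5,0,0,0],[0,0,0,4.5,0,0,0],[0,0,0,4,0,0,0],[0,0,0,0,0,0,0],[0,0,0,0,0,0,0]]]}}

```text
t: 8.3
eef_pos: [0.5521, -0.2793, 0.1486]
ee_rot: [-0.001, 0.527, 0.85, -0.0]
ft_force: [0.5, 0.2, 0.7]
gripper_width: 0.0853
gripper_force: 0.0
```

```bash
python3 - <<'E'
from station import manip
from h import *
delta(manip,(.5515,-.2813,.072),.461)
E
```

```text
t 8.3 tcp [ 0.5521 -0.2793  0.1486] yaw 0.461 tilt [ 0.001 -0.001 -1.   ] j [-0.47  0.43  1.72  0.    0.99 -0.93] F [0.5 0.2 0.7] w 0.0853 gf 0.0
delta tool cm [-0.16 -0.14  7.66] turn az 0.000
```

Emit:
{"op": "apply_moves", "data": {"increments": [[[0,-0.16,-0.14,3,0,0,0],[0,0,0,3,0,0,0],[0,0,0,1.6,0,0,0],[255,0,0,0,0,0,0],[255,0,0,0,0,0,0],[255,0,0,0,0,0,0],[255,0,0,0,0,0,0],[255,0,0,0,0,0,0],[255,0,0,0,0,0,0]]]}}

```text
t: 9.2
eef_pos: [0.5529, -0.2823, 0.0746]
ee_rot: [0.002, 0.527, 0.85, 0.0]
ft_force: [1.0, 0.8, 8.0]
gripper_width: 0.0428
gripper_force: 62.1
```

Emit:
{"op": "apply_moves", "data": {"increments": [[[255,0,0,-2,0,0,0],[255,0,0,-3.5,0,0,0],[255,0,0,-4,0,0,0],[255,0,0,-4,0,0,0],[255,0,0,-4,0,0,0],[255,0,0,-4,0,0,0],[255,0,0,-2,0,0,0],[255,0,0,0,0,0,0.14],[255,0,0,0,0,0,0.14],[255,0,0,0,0,0,0.14],[255,0,0,0,0,0,0.139]]]}}

```text
t: 10.3
eef_pos: [0.5512, -0.2814, 0.3082]
ee_rot: [0.0, 0.743, 0.669, 0.0]
ft_force: [0.8, 0.5, -1.0]
gripper_width: 0.043
gripper_force: 61.6
```

Emit:
{"op": "apply_moves", "data": {"increments": [[[255,2.5,0.9,0,0,0,0],[255,3.3,1.2,0,0,0,0],[255,3.4,1.3,0,0,0,0],[255,3.4,1.3,0,0,0,0],[255,3.4,1.3,0,0,0,0],[255,3.4,1.3,0,0,0,0],[255,3.4,1.2,0,0,0,0],[255,2.5,0.9,0,0,0,0],[255,1.3,0.5,0,0,0,0],[255,0,0,0,0,0,0],[255,0,0,0,0,0,0]]]}}

```text
t: 11.4
eef_pos: [0.6755, -0.0272, 0.3074]
ee_rot: [0.0, 0.741, 0.672, -0.0]
ft_force: [0.4, -0.6, -1.6]
gripper_width: 0.0428
gripper_force: 61.5
```

```bash
cat >> h.py <<'E'
def tgt(k,y,z): 
    q=HOOK[k]+BY*y; return (q[0],q[1],z)
E
python3 - <<'E'
from station import manip
from h import *
delta(manip,tgt(4,.08,.1726),TH)
p,d,K,E,C=wc(manip,"w3"); 
E
```

```text
t 11.4 tcp [ 0.6755 -0.0272  0.3074] yaw -0.098 tilt [-0.001 -0.    -1.   ] j [-0.04  0.38  1.43 -0.    1.34  0.06] F [ 0.4 -0.6 -1.6] w 0.0428 gf 61.5
delta tool cm [ 0.05  0.18 13.48] turn az 0.000
```

View pics/w3.png

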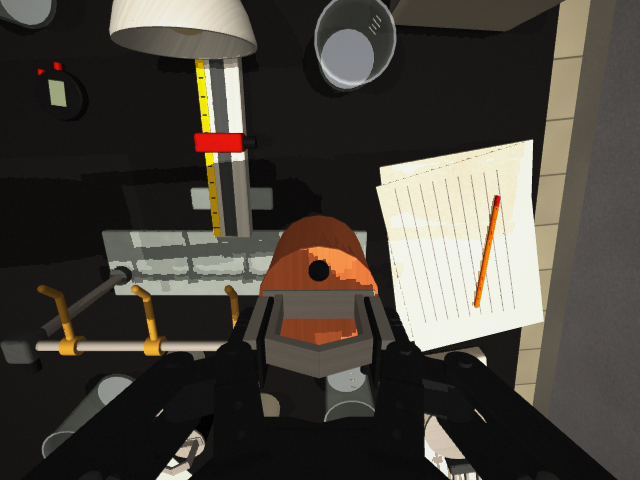

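```bash
cat >> h.py <<'E'
def hooks(C,d):
    L=np.stack([(C[...,:2]-O)@BX,(C[...,:2]-O)@BY,C[...,2]],-1)
    for k,x in zip((1,2,3,4),(-.12,-.04,.04,.12)):
        m=(d>0)&(abs(L[...,0]-x)<.02)&(L[...,1]>-.02)&(L[...,1]<.045)&(L[...,2]>.176)&(L[...,2]<.205)
        if m.sum()>20:
            Q=L[m]; a=Q[:,1]<.015; print("hook",k,"n",m.sum(),"x mean",(Q[a][:,0].mean()-x).round(4),"z top",np.percentile(Q[a][:,2],90).round(4),"tip y",np.percentile(Q[:,1],99).round(4),"tip z",np.percentile(Q[:,2],99).round(4))
E
python3 - <<'E'
from station import manip
from h import *
p,d,K,E,C=wc(manip,"w3b"); hooks(C,d)
E
```

```text
hook 1 n 576 x mean 0.0014 z top 0.1846 tip y 0.0376 tip z 0.1984
hook 2 n 482 x mean 0.0009 z top 0.1847 tip y 0.0377 tip z 0.1982
hook 3 n 301 x mean -0.0001 z top 0.1848 tip y 0.0372 tip z 0.1988
```

Emit:
{"op": "apply_moves", "data": {"increments": [[[255,0,0.1,3,0,0,0],[255,0,0.1,4,0,0,0],[255,0,0,4,0,0,0],[255,0,0,2.4,0,0,0],[255,0,0,0,0,0,0],[255,0,0,0,0,0,0]]]}}

```text
t: 12.1
eef_pos: [0.678, -0.0276, 0.174]
ee_rot: [0.0, 0.741, 0.671, 0.0]
ft_force: [-0.0, -0.4, -1.0]
gripper_width: 0.0433
gripper_force: 61.5
```

```bash
python3 - <<'E'
from station import manip
from h import *
delta(manip,tgt(4,0,.1726),TH)
E
```

```text
t 12.1 tcp [ 0.678  -0.0276  0.174 ] yaw -0.099 tilt [-0.  0. -1.] j [-0.04  0.49  1.56 -0.    1.09  0.06] F [-0.  -0.4 -1. ] w 0.0433 gf 61.5
delta tool cm [-7.94 -0.07  0.14] turn az -0.001
```

Emit:
{"op": "apply_moves", "data": {"increments": [[[255,-1.6,-0.1,0.1,0,0,0],[255,-1.6,0,0,0,0,0],[255,-1.6,0,0,0,0,0],[255,-1.6,0,0,0,0,0],[255,-1.5,0,0,0,0,0],[255,0,0,0,0,0,0]]]}}

```text
t: 12.7
eef_pos: [0.6689, -0.1078, 0.1725]
ee_rot: [0.0, 0.742, 0.671, -0.0]
ft_force: [0.1, -0.7, -1.2]
gripper_width: 0.0429
gripper_force: 61.6
```

No contact. Lower onto the hook.

Emit:
{"op": "apply_moves", "data": {"increments": [[[255,0,0,0.8,0,0,0],[255,0,0,0.8,0,0,0],[255,0,0,0.5,0,0,0],[255,0,0,0.3,0,0,0],[255,0,0,0,0,0,0]]]}}

```text
t: 13.2
eef_pos: [0.6695, -0.1046, 0.1484]
ee_rot: [0.0, 0.741, 0.672, 0.0]
ft_force: [-0.3, 0.5, 1.2]
gripper_width: 0.0428
gripper_force: 62.0
```

Emit:
{"op": "apply_moves", "data": {"increments": [[[255,0,0,0.1,0,0,0],[85,0,0,0,0,0,0],[85,0,0,0,0,0,0],[85,0,0,0,0,0,0],[85,0,0,0,0,0,0]]]}}

```text
t: 13.7
eef_pos: [0.6691, -0.1051, 0.1471]
ee_rot: [-0.0, 0.741, 0.672, -0.0]
ft_force: [-0.2, -0.4, -0.6]
gripper_width: 0.0569
gripper_force: 0.0
```

Emit:
{"op": "apply_moves", "data": {"increments": [[[85,0,0,-1,0,0,0],[85,0,0,-2,0,0,0],[85,0,0,-3,0,0,0],[85,0,0,-4,0,0,0],[85,0,0,-5,0,0,0],[0,-3.1,-3.6,0,0,0,0],[0,-3.1,-3.6,0,0,0,0],[0,-3.1,-3.6,0,0,0,0],[0,-3.1,-3.6,0,0,0,0],[0,-3.1,-3.6,0,0,0,0],[0,-3.1,-3.6,0,0,0,0],[0,0,0,0,0,0,0]]]}}

```text
t: 14.9
eef_pos: [0.432, -0.2715, 0.2982]
ee_rot: [0.0, 0.742, 0.67, -0.001]
ft_force: [0.2, -0.6, -0.8]
gripper_width: 0.0854
gripper_force: 0.0
```

```bash
cat >> h.py <<'E'
def hung(p,d,C):
    L=np.stack([(C[...,:2]-O)@BX,(C[...,:2]-O)@BY,C[...,2]],-1)
    for k,x in zip((1,2,3,4),(-.12,-.04,.04,.12)):
        m=(d>0)&(abs(L[...,0]-x)<.03)&(abs(L[...,1])<.03)&(L[...,2]>.13)&(L[...,2]<.15)
        b=(d>0)&(abs(L[...,0]-x)<.03)&(L[...,1]>-.027)&(L[...,1]<.03)&(L[...,2]>.18)&(L[...,2]<.2)
        print("hung",k,"lid n",m.sum(),(L[m].mean(0).round(4) if m.sum() else ""),"bar n",b.sum(),(np.array([L[b].min(0),L[b].max(0)]).round(3).tolist() if b.sum() else ""))
E
python3 - <<'E'
from station import manip
from h import *
delta(manip,(.4356,-.2703,.072),.026)
p,d,K,E,C=wc(manip,"w4"); handles(p,d,C,reg=(-.43,-.16))
p,d=manip.snapshot("top"); c=manip.camera_model("top"); C=cloud(d,c["K"],c["extrinsics"]); hung(p,d,C)
cv2.imwrite("pics/t1.png",p[100:380,250:520,::-1].repeat(2,0).repeat(2,1))
E
```

```text
t 14.9 tcp [ 0.432  -0.2715  0.2982] yaw -0.102 tilt [-0.001 -0.001 -1.   ] j [-0.56  0.11  1.8  -0.    1.24 -0.46] F [ 0.2 -0.6 -0.8] w 0.0854 gf 0.0
delta tool cm [ 0.19  0.36 22.62] turn az -0.128
 px 322 214 n 523 rect c [ 0.435  -0.2704] size mm [43.8 12.3] mean [ 0.435  -0.27    0.1109] ang 0.026 zmax 0.117
 px 206 282 n 1603 rect c [ 0.3072 -0.3313] size mm [86.2 88. ] mean [ 0.2995 -0.3349  0.1105] ang 0.380 zmax 0.118
 px 424 301 n 447 rect c [ 0.5418 -0.3843] size mm [12.9 44.9] mean [ 0.5398 -0.3826  0.1102] ang -0.316 zmax 0.116
 px 328 306 n 441 rect c [ 0.4315 -0.3784] size mm [43.9 13.2] mean [ 0.4318 -0.3777  0.1105] ang 0.087 zmax 0.116
hung 1 lid n 0  bar n 99 [[-0.128, -0.025, 0.18], [-0.115, 0.029, 0.191]]
hung 2 lid n 0  bar n 85 [[-0.049, -0.027, 0.18], [-0.037, 0.028, 0.193]]
hung 3 lid n 0  bar n 79 [[0.032, -0.026, 0.18], [0.044, 0.03, 0.197]]
hung 4 lid n 346 [0.113  0.0017 0.1415] bar n 168 [[0.096, -0.027, 0.18], [0.15, 0.03, 0.196]]
```

View pics/t1.png

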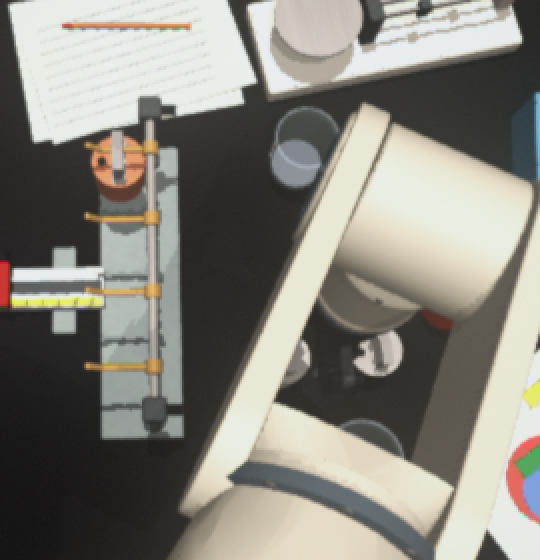

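Emit:
{"op": "apply_moves", "data": {"increments": [[[0,0,0,0,0,0,-0.128],[0,0.1,0.3,2,0,0,0],[0,0,0,4.5,0,0,0],[0,0,0,4.5,0,0,0],[0,0,0,4.5,0,0,0],[0,0,0,3.5,0,0,0],[0,0,0,2.3,0,0,0],[0,0,0,1.3,0,0,0],[0,0,0,0,0,0,0]]]}}

```text
t: 15.9
eef_pos: [0.439, -0.2671, 0.07]
ee_rot: [-0.001, 0.696, 0.718, -0.0]
ft_force: [-0.1, -0.5, -0.7]
gripper_width: 0.0855
gripper_force: 0.0
```

Emit:
{"op": "apply_moves", "data": {"increments": [[[255,0,0,0,0,0,0],[255,0,0,0,0,0,0],[255,0,0,0,0,0,0],[255,0,0,0,0,0,0],[255,0,0,0,0,0,0],[255,0,0,0,0,0,0]]]}}

```text
t: 16.5
eef_pos: [0.4393, -0.2686, 0.0726]
ee_rot: [0.001, 0.696, 0.718, 0.0]
ft_force: [-2.9, 0.1, 7.5]
gripper_width: 0.043
gripper_force: 59.6
```

Emit:
{"op": "apply_moves", "data": {"increments": [[[255,0,0,-2,0,0,0],[255,0,0,-3.5,0,0,0],[255,0,0,-4,0,0,0],[255,0,0,-4,0,0,0],[255,0,0,-4,0,0,0],[255,0,0,-4,0,0,0],[255,0,0,-2,0,0,0],[255,0,0,0,0,0,0.128],[255,0,0,0,0,0,0]]]}}

```text
t: 17.4
eef_pos: [0.4389, -0.2681, 0.3075]
ee_rot: [0.001, 0.742, 0.671, 0.0]
ft_force: [-0.3, 0.8, -2.7]
gripper_width: 0.0432
gripper_force: 62.3
```

Emit:
{"op": "apply_moves", "data": {"increments": [[[255,2.2,1.1,0,0,0,0],[255,3.2,1.6,0,0,0,0],[255,3.2,1.6,0,0,0,0],[255,3.2,1.6,0,0,0,0],[255,3.2,1.6,0,0,0,0],[255,3.2,1.6,0,0,0,0],[255,3.2,1.6,0,0,0,0],[255,3.2,1.6,0,0,0,0],[255,1.8,1.0,0,0,0,0],[255,0,0,0,0,0,0],[255,0,0,0,0,0,0]]]}}

```text
t: 18.5
eef_pos: [0.5966, -0.0186, 0.3057]
ee_rot: [-0.0, 0.74, 0.672, -0.001]
ft_force: [-0.1, -0.5, -3.3]
gripper_width: 0.0433
gripper_force: 62.3
```

```bash
cat >> h.py <<'E'
def held(C,d,manip,p,name=None):
    "handle in tool frame: bar points near TCP"
    s,t,R=st(manip); T=(C-t)@R
    m=(d>0)&(abs(T[...,0])<.02)&(abs(T[...,1])<.02)&(T[...,2]<-.030)&(T[...,2]>-.055)
    Q=T[m]; print("held bar n",m.sum(),"x range mm",np.percentile(Q[:,0],[2,98]).round(4),"top z",np.percentile(Q[:,2],2).round(4))
    m=(d>0)&(abs(T[...,0])<.04)&(abs(T[...,1])<.035)&(T[...,2]>-.005)&(T[...,2]<.02); print("lid",m.sum(),T[m].mean(0).round(4) if m.sum() else "")
E
python3 - <<'E'
from station import manip
from h import *
delta(manip,tgt(3,.08,.1706),TH)
p,d,K,E,C=wc(manip,"w5"); hooks(C,d); held(C,d,manip,p); hung(p,d,C)
E
```

```text
t 18.5 tcp [ 0.5966 -0.0186  0.3057] yaw -0.096 tilt [-0.001 -0.002 -1.   ] j [-0.03  0.25  1.61 -0.    1.28  0.06] F [-0.1 -0.5 -3.3] w 0.0433 gf 62.3
delta tool cm [-0.03  0.13 13.51] turn az 0.002
hook 1 n 483 x mean 0.0009 z top 0.1846 tip y 0.0375 tip z 0.1985
hook 2 n 302 x mean -0.0 z top 0.1847 tip y 0.0375 tip z 0.1985
hook 4 n 663 x mean 0.0039 z top 0.1883 tip y 0.037 tip z 0.1984
held bar n 3340 x range mm [-0.0073  0.005 ] top z -0.0433
lid 8862 [ 0.0056 -0.0018  0.0035]
hung 1 lid n 0  bar n 515 [[-0.128, -0.027, 0.18], [-0.113, 0.03, 0.195]]
hung 2 lid n 0  bar n 236 [[-0.044, -0.012, 0.18], [-0.037, 0.03, 0.195]]
hung 3 lid n 0  bar n 0 
hung 4 lid n 1531 [0.1196 0.0121 0.1428] bar n 605 [[0.107, -0.026, 0.18], [0.141, 0.03, 0.195]]
```

Emit:
{"op": "apply_moves", "data": {"increments": [[[255,0,0.1,3,0,0,0],[255,0,0,4,0,0,0],[255,0,0,4,0,0,0],[255,0,0,2.4,0,0,0],[255,0,0,0,0,0,0],[255,0,0,0,0,0,0]]]}}

```text
t: 19.15
eef_pos: [0.5981, -0.0194, 0.173]
ee_rot: [0.0, 0.741, 0.671, -0.0]
ft_force: [0.5, 0.1, -1.3]
gripper_width: 0.0431
gripper_force: 62.2
```

Emit:
{"op": "apply_moves", "data": {"increments": [[[255,-1.6,0,0.1,0,0,0],[255,-1.6,0,0,0,0,0],[255,-1.6,0,0,0,0,0],[255,-1.6,0,0,0,0,0],[255,-1.5,0,0,0,0,0],[255,0,0,0,0,0,0]]]}}

```text
t: 19.75
eef_pos: [0.5902, -0.0995, 0.1714]
ee_rot: [0.0, 0.742, 0.671, -0.0]
ft_force: [1.1, 0.7, -2.8]
gripper_width: 0.0435
gripper_force: 62.3
```

```bash
python3 - <<'E'
from station import manip
from h import *
delta(manip,tgt(3,0,.147),TH)
E
```

```text
t 19.75 tcp [ 0.5902 -0.0995  0.1714] yaw -0.1 tilt [-0.001  0.    -1.   ] j [-0.17  0.37  1.75 -0.    1.02 -0.07] F [ 1.1  0.7 -2.8] w 0.0435 gf 62.3
delta tool cm [ 0.07 -0.04  2.44] turn az -0.002
```

Emit:
{"op": "apply_moves", "data": {"increments": [[[255,0,0,0.8,0,0,0],[255,0,0,0.8,0,0,0],[255,0,0,0.5,0,0,0],[255,0,0,0.3,0,0,0],[255,0,0,0.1,0,0,0],[255,0,0,0,0,0,0]]]}}

```text
t: 20.35
eef_pos: [0.5904, -0.0968, 0.1461]
ee_rot: [-0.0, 0.741, 0.672, -0.0]
ft_force: [0.3, 0.9, -2.1]
gripper_width: 0.0432
gripper_force: 62.3
```

Emit:
{"op": "apply_moves", "data": {"increments": [[[255,0,0,0.1,0,0,0],[255,0,0,0,0,0,0],[255,0,0,0.1,0,0,0],[255,0,0,0,0,0,0]]]}}

```text
t: 20.75
eef_pos: [0.5908, -0.097, 0.1455]
ee_rot: [0.0, 0.741, 0.672, 0.0]
ft_force: [-2.9, 2.0, 7.5]
gripper_width: 0.0433
gripper_force: 62.9
```

Emit:
{"op": "apply_moves", "data": {"increments": [[[85,0,0,0,0,0,0],[85,0,0,0,0,0,0],[85,0,0,0,0,0,0],[85,0,0,0,0,0,0],[85,0,0,-1,0,0,0],[85,0,0,-2,0,0,0],[85,0,0,-3,0,0,0],[85,0,0,-4,0,0,0],[85,0,0,-5,0,0,0]]]}}

```text
t: 21.65
eef_pos: [0.5894, -0.0969, 0.2951]
ee_rot: [-0.001, 0.741, 0.672, -0.001]
ft_force: [1.5, 0.1, 0.6]
gripper_width: 0.0567
gripper_force: 0.0
```

Emit:
{"op": "apply_moves", "data": {"increments": [[[0,-4.2,-1.9,0,0,0,0],[0,-4.2,-1.9,0,0,0,0],[0,-4.2,-1.9,0,0,0,0],[0,-4.2,-1.9,0,0,0,0],[0,-4.2,-1.9,0,0,0,0],[0,-4.2,-1.9,0,0,0,0],[0,-4.2,-1.8,0,0,0,0],[0,0,0,0,0,0,0],[0,0,0,0,0,0,0]]]}}

```text
t: 22.55
eef_pos: [0.4297, -0.3775, 0.2948]
ee_rot: [0.0, 0.742, 0.671, 0.0]
ft_force: [0.7, 0.1, -0.7]
gripper_width: 0.0852
gripper_force: 0.0
```

```bash
python3 - <<'E'
from station import manip
from h import *
delta(manip,(.4316,-.3784,.070),.08)
p,d,K,E,C=wc(manip,"w6"); handles(p,d,C,reg=(-.43,-.16))
p,d=manip.snapshot("top"); c=manip.camera_model("top"); C=cloud(d,c["K"],c["extrinsics"]); hung(p,d,C)
E
```

```text
t 22.55 tcp [ 0.4297 -0.3775  0.2948] yaw -0.101 tilt [ 0.  0. -1.] j [-0.72  0.22  1.68  0.    1.25 -0.62] F [ 0.7  0.1 -0.7] w 0.0852 gf 0.0
delta tool cm [-0.07  0.19 22.48] turn az -0.181
 px 179 187 n 2152 rect c [ 0.3073 -0.3327] size mm [87.5 89.6] mean [ 0.2954 -0.3342  0.1112] ang -1.422 zmax 0.118
 px 427 211 n 545 rect c [ 0.5421 -0.3845] size mm [12.3 44.7] mean [ 0.5399 -0.3833  0.1107] ang -0.332 zmax 0.117
 px 321 217 n 536 rect c [ 0.4315 -0.3787] size mm [44.  12.6] mean [ 0.4317 -0.3783  0.1108] ang 0.085 zmax 0.117
hung 1 lid n 0  bar n 102 [[-0.128, -0.025, 0.18], [-0.116, 0.029, 0.194]]
hung 2 lid n 0  bar n 84 [[-0.05, -0.027, 0.18], [-0.036, 0.03, 0.196]]
hung 3 lid n 377 [0.0338 0.0006 0.1422] bar n 154 [[0.017, -0.026, 0.18], [0.059, 0.03, 0.197]]
hung 4 lid n 346 [0.1129 0.0019 0.1414] bar n 166 [[0.096, -0.027, 0.18], [0.149, 0.03, 0.196]]
```

Emit:
{"op": "apply_moves", "data": {"increments": [[[0,0,0,0,0,0,-0.09],[0,0,0,0,0,0,-0.091],[0,-0.1,0.1,2,0,0,0],[0,0,0,4.5,0,0,0],[0,0,0,4.5,0,0,0],[0,0,0,4.5,0,0,0],[0,0,0,3.5,0,0,0],[0,0,0,2.3,0,0,0],[0,0,0,1.1,0,0,0],[0,0,0,0,0,0,0]]]}}

```text
t: 23.65
eef_pos: [0.4315, -0.3763, 0.0693]
ee_rot: [-0.001, 0.677, 0.736, 0.0]
ft_force: [0.6, -0.3, 0.0]
gripper_width: 0.0851
gripper_force: 0.0
```

Emit:
{"op": "apply_moves", "data": {"increments": [[[255,0,0,0,0,0,0],[255,0,0,0,0,0,0],[255,0,0,0,0,0,0],[255,0,0,0,0,0,0],[255,0,0,0,0,0,0],[255,0,0,0,0,0,0]]]}}

```text
t: 24.25
eef_pos: [0.4323, -0.3783, 0.0719]
ee_rot: [0.001, 0.677, 0.736, 0.0]
ft_force: [1.3, 2.2, 6.0]
gripper_width: 0.0433
gripper_force: 61.0
```

Emit:
{"op": "apply_moves", "data": {"increments": [[[255,0,0,-2,0,0,0],[255,0,0,-3.5,0,0,0],[255,0,0,-4,0,0,0],[255,0,0,-4,0,0,0],[255,0,0,-4,0,0,0],[255,0,0,-4,0,0,0],[255,0,0,-2,0,0,0],[255,0,0,0,0,0,0.09],[255,0,0,0,0,0,0.091],[255,0,0,0,0,0,0]]]}}

```text
t: 25.25
eef_pos: [0.4311, -0.3776, 0.306]
ee_rot: [0.0, 0.741, 0.671, 0.0]
ft_force: [0.4, 0.4, -1.7]
gripper_width: 0.0429
gripper_force: 61.7
```

Emit:
{"op": "apply_moves", "data": {"increments": [[[255,2.2,0.4,0,0,0,0],[255,3.6,0.5,0,0,0,0],[255,3.6,0.5,0,0,0,0],[255,3.6,0.5,0,0,0,0],[255,3.6,0.5,0,0,0,0],[255,3.6,0.5,0,0,0,0],[255,3.6,0.5,0,0,0,0],[255,3.6,0.5,0,0,0,0],[255,3.6,0.5,0,0,0,0],[255,3.6,0.5,0,0,0,0],[255,2.7,0,0,0,0,0],[255,0,0,0,0,0,0]]]}}

```text
t: 26.45
eef_pos: [0.5167, -0.0085, 0.3054]
ee_rot: [-0.0, 0.739, 0.674, 0.0]
ft_force: [-0.0, -0.4, -0.9]
gripper_width: 0.0434
gripper_force: 61.6
```

```bash
python3 - <<'E'
from station import manip
from h import *
delta(manip,tgt(2,.08,.171),TH)
p,d,K,E,C=wc(manip,"w7"); hooks(C,d); held(C,d,manip,p); hung(p,d,C)
E
```

```text
t 26.45 tcp [ 0.5167 -0.0085  0.3054] yaw -0.092 tilt [ 0.001 -0.    -1.   ] j [-0.02  0.12  1.77  0.    1.25  0.07] F [-0.  -0.4 -0.9] w 0.0434 gf 61.6
delta tool cm [-0.28  0.16 13.44] turn az 0.006
hook 1 n 286 x mean -0.0001 z top 0.1848 tip y 0.0378 tip z 0.1987
hook 3 n 611 x mean 0.0048 z top 0.189 tip y 0.0371 tip z 0.1985
hook 4 n 961 x mean -0.0018 z top 0.1881 tip y 0.0367 tip z 0.1982
held bar n 3390 x range mm [-0.0051  0.0072] top z -0.0437
lid 8914 [ 0.008  -0.001   0.0032]
hung 1 lid n 0  bar n 218 [[-0.124, -0.01, 0.18], [-0.117, 0.03, 0.195]]
hung 2 lid n 0  bar n 0 
hung 3 lid n 1476 [0.0407 0.0119 0.1427] bar n 556 [[0.031, -0.017, 0.18], [0.063, 0.03, 0.196]]
hung 4 lid n 1943 [0.1153 0.0089 0.1426] bar n 1016 [[0.097, -0.027, 0.18], [0.141, 0.03, 0.196]]
```

Emit:
{"op": "apply_moves", "data": {"increments": [[[255,-0.2,0.1,3,0,0,0],[255,0,0,4,0,0,0],[255,0,0,4,0,0,0],[255,0,0,2.3,0,0,0],[255,0,0,0,0,0,0],[255,0,0,0,0,0,0]]]}}

```text
t: 27.1
eef_pos: [0.5176, -0.0141, 0.1728]
ee_rot: [0.0, 0.741, 0.672, -0.0]
ft_force: [-0.3, -0.1, -2.1]
gripper_width: 0.043
gripper_force: 61.6
```

Emit:
{"op": "apply_moves", "data": {"increments": [[[255,-1.6,0,0.1,0,0,0],[255,-1.6,0,0,0,0,0],[255,-1.6,0,0,0,0,0],[255,-1.6,0,0,0,0,0],[255,-1.5,0,0,0,0,0],[255,0,0,0,0,0,0]]]}}

```text
t: 27.7
eef_pos: [0.5105, -0.0938, 0.1729]
ee_rot: [0.001, 0.741, 0.671, 0.001]
ft_force: [0.5, 0.3, -1.2]
gripper_width: 0.0432
gripper_force: 61.8
```

```bash
python3 - <<'E'
from station import manip
from h import *
delta(manip,tgt(2,0,.146),TH)
E
```

```text
t 27.7 tcp [ 0.5105 -0.0938  0.1729] yaw -0.099 tilt [-0.001  0.003 -1.   ] j [-0.18  0.26  1.92 -0.    0.97 -0.08] F [ 0.5  0.3 -1.2] w 0.0432 gf 61.8
delta tool cm [ 0.29 -0.07  2.69] turn az -0.001
```

Emit:
{"op": "apply_moves", "data": {"increments": [[[255,0.2,0,0.8,0,0,0],[255,0,0,0.8,0,0,0],[255,0,0,0.5,0,0,0],[255,0,0,0.3,0,0,0],[255,0,0,0.2,0,0,0],[255,0,0,0.1,0,0,0],[255,0,0,0,0,0,0]]]}}

```text
t: 28.4
eef_pos: [0.5105, -0.0897, 0.1452]
ee_rot: [0.0, 0.741, 0.672, 0.0]
ft_force: [-2.8, 1.3, 9.1]
gripper_width: 0.0434
gripper_force: 63.3
```

Emit:
{"op": "apply_moves", "data": {"increments": [[[85,0,0,0,0,0,0],[85,0,0,0,0,0,0],[85,0,0,0,0,0,0],[85,0,0,0,0,0,0],[85,0,0,-1,0,0,0],[85,0,0,-2,0,0,0],[85,0,0,-3,0,0,0],[85,0,0,-4,0,0,0],[85,0,0,-5,0,0,0]]]}}

```text
t: 29.3
eef_pos: [0.5088, -0.0898, 0.2952]
ee_rot: [-0.001, 0.741, 0.672, -0.001]
ft_force: [0.8, -0.2, 0.5]
gripper_width: 0.0571
gripper_force: 0.0
```

Emit:
{"op": "apply_moves", "data": {"increments": [[[0,-4.1,0.9,0,0,0,0],[0,-4.1,0.9,0,0,0,0],[0,-4.1,0.9,0,0,0,0],[0,-4.1,0.9,0,0,0,0],[0,-4.1,0.8,0,0,0,0],[0,-4.1,0.8,0,0,0,0],[0,-4.1,0.8,0,0,0,0],[0,0,0,0,0,0,0],[0,0,0,0,0,0,0]]]}}

```text
t: 30.2
eef_pos: [0.5411, -0.382, 0.2943]
ee_rot: [-0.0, 0.741, 0.671, 0.0]
ft_force: [0.3, -0.3, 0.5]
gripper_width: 0.0856
gripper_force: 0.0
```

```bash
python3 - <<'E'
from station import manip
from h import *
delta(manip,(.542,-.3844,.070),-.332)
p,d,K,E,C=wc(manip,"w8"); handles(p,d,C,reg=(-.45,-.16))
p,d=manip.snapshot("top"); c=manip.camera_model("top"); C=cloud(d,c["K"],c["extrinsics"]); hung(p,d,C)
E
```

```text
t 30.2 tcp [ 0.5411 -0.382   0.2943] yaw -0.1 tilt [ 0.001 -0.    -1.   ] j [-0.62  0.36  1.48  0.    1.3  -0.52] F [ 0.3 -0.3  0.5] w 0.0856 gf 0.0
delta tool cm [-0.25  0.12 22.43] turn az 0.232
 px 70 191 n 2784 rect c [ 0.3072 -0.3328] size mm [88.9 89.1] mean [ 0.2974 -0.3323  0.1103] ang 0.175 zmax 0.118
 px 320 218 n 532 rect c [ 0.5423 -0.3844] size mm [12.5 43.9] mean [ 0.542  -0.3839  0.1108] ang -0.335 zmax 0.117
hung 1 lid n 0  bar n 97 [[-0.128, -0.025, 0.18], [-0.116, 0.029, 0.193]]
hung 2 lid n 397 [-0.0439  0.0015  0.1419] bar n 160 [[-0.064, -0.027, 0.18], [-0.023, 0.028, 0.192]]
hung 3 lid n 376 [0.034  0.0005 0.1422] bar n 154 [[0.016, -0.026, 0.18], [0.06, 0.03, 0.196]]
hung 4 lid n 348 [0.1127 0.0015 0.1415] bar n 174 [[0.094, -0.027, 0.18], [0.15, 0.03, 0.194]]
```

Emit:
{"op": "apply_moves", "data": {"increments": [[[0,0,0,0,0,0,0.117],[0,0,0,0,0,0,0.117],[0,-0.2,0.1,2,0,0,0],[0,0,0,4.5,0,0,0],[0,0,0,4.5,0,0,0],[0,0,0,4.5,0,0,0],[0,0,0,3.5,0,0,0],[0,0,0,2.3,0,0,0],[0,0,0,1.1,0,0,0],[0,0,0,0,0,0,0]]]}}

```text
t: 31.3
eef_pos: [0.5414, -0.3822, 0.0694]
ee_rot: [-0.001, 0.814, 0.581, -0.0]
ft_force: [1.0, -0.7, -1.2]
gripper_width: 0.0855
gripper_force: 0.0
```

Emit:
{"op": "apply_moves", "data": {"increments": [[[255,0,0,0,0,0,0],[255,0,0,0,0,0,0],[255,0,0,0,0,0,0],[255,0,0,0,0,0,0],[255,0,0,0,0,0,0],[255,0,0,0,0,0,0]]]}}

```text
t: 31.9
eef_pos: [0.5427, -0.3843, 0.0721]
ee_rot: [0.001, 0.814, 0.58, 0.0]
ft_force: [0.7, 0.7, 5.8]
gripper_width: 0.0432
gripper_force: 60.7
```

Emit:
{"op": "apply_moves", "data": {"increments": [[[255,0,0,-2,0,0,0],[255,0,0,-3.5,0,0,0],[255,0,0,-4,0,0,0],[255,0,0,-4,0,0,0],[255,0,0,-4,0,0,0],[255,0,0,-4,0,0,0],[255,0,0,-2,0,0,0],[255,0,0,0,0,0,-0.117],[255,0,0,0,0,0,-0.117],[255,0,0,0,0,0,0]]]}}

```text
t: 32.9
eef_pos: [0.5416, -0.3836, 0.3058]
ee_rot: [0.0, 0.74, 0.672, 0.0]
ft_force: [0.3, 0.6, -2.7]
gripper_width: 0.0434
gripper_force: 61.9
```

Emit:
{"op": "apply_moves", "data": {"increments": [[[255,2.2,-0.8,0,0,0,0],[255,3.3,-1.3,0,0,0,0],[255,3.3,-1.2,0,0,0,0],[255,3.3,-1.3,0,0,0,0],[255,3.3,-1.2,0,0,0,0],[255,3.3,-1.3,0,0,0,0],[255,3.3,-1.2,0,0,0,0],[255,3.3,-1.3,0,0,0,0],[255,3.3,-1.2,0,0,0,0],[255,3.3,-1.3,0,0,0,0],[255,3.3,-1.2,0,0,0,0],[255,1.7,-0.8,0,0,0,0]]]}}

```text
t: 34.1
eef_pos: [0.4366, -0.0006, 0.3054]
ee_rot: [-0.0, 0.742, 0.671, 0.0]
ft_force: [0.6, -0.4, -1.7]
gripper_width: 0.043
gripper_force: 62.0
```

```bash
python3 - <<'E'
from station import manip
from h import *
manip.snapshot("top")
delta(manip,tgt(1,.08,.171),TH)
p,d,K,E,C=wc(manip,"w9"); held(C,d,manip,p); hung(p,d,C)
E
```

```text
t 34.15 tcp [0.4358 0.0007 0.3054] yaw -0.101 tilt [ 0.002 -0.001 -1.   ] j [-0.   -0.02  1.92  0.    1.25  0.1 ] F [-1.1  1.4 -2.9] w 0.0429 gf 62.0
delta tool cm [-0.41  0.31 13.43] turn az -0.003
held bar n 3598 x range mm [-0.005   0.0092] top z -0.0435
lid 8923 [ 0.0086 -0.0018  0.0033]
hung 1 lid n 0  bar n 0 
hung 2 lid n 1519 [-0.0392  0.0118  0.1426] bar n 599 [[-0.05, -0.025, 0.18], [-0.019, 0.03, 0.195]]
hung 3 lid n 2039 [0.0348 0.0076 0.1427] bar n 1019 [[0.018, -0.027, 0.18], [0.063, 0.03, 0.195]]
hung 4 lid n 2197 [0.1152 0.0075 0.1424] bar n 1108 [[0.096, -0.027, 0.18], [0.142, 0.03, 0.196]]
```

Emit:
{"op": "apply_moves", "data": {"increments": [[[255,-0.3,0.2,3,0,0,0],[255,0,0,4,0,0,0],[255,0,0,4,0,0,0],[255,0,0,2.3,0,0,0],[255,0,0,0,0,0,0],[255,0,0,0,0,0,0]]]}}

```text
t: 34.8
eef_pos: [0.4397, -0.0064, 0.1728]
ee_rot: [-0.0, 0.742, 0.671, -0.0]
ft_force: [-0.3, 0.1, -1.6]
gripper_width: 0.0426
gripper_force: 62.1
```

```bash
python3 - <<'E'
from station import manip
from h import *
delta(manip,tgt(1,0,.171),TH)
E
```

```text
t 34.8 tcp [ 0.4397 -0.0064  0.1728] yaw -0.1 tilt [-0. -0. -1.] j [-0.02  0.14  2.07 -0.    0.93  0.08] F [-0.3  0.1 -1.6] w 0.0426 gf 62.1
delta tool cm [-7.72 -0.14  0.18] turn az -0.002
```

Emit:
{"op": "apply_moves", "data": {"increments": [[[255,-1.5,-0.1,0.1,0,0,0],[255,-1.5,0,0,0,0,0],[255,-1.5,0,0,0,0,0],[255,-1.5,0,0,0,0,0],[255,-1.5,0,0,0,0,0],[255,0,0,0,0,0,0]]]}}

```text
t: 35.4
eef_pos: [0.4324, -0.0821, 0.1733]
ee_rot: [0.002, 0.742, 0.671, 0.001]
ft_force: [-0.2, 0.9, -2.6]
gripper_width: 0.043
gripper_force: 62.2
```

Emit:
{"op": "apply_moves", "data": {"increments": [[[255,0,0,0.8,0,0,0],[255,0,0,0.8,0,0,0],[255,0,0,0.5,0,0,0],[255,0,0,0.3,0,0,0],[255,0,0,0.1,0,0,0],[255,0,0,0,0,0,0]]]}}

```text
t: 36.0
eef_pos: [0.431, -0.0802, 0.1461]
ee_rot: [-0.0, 0.741, 0.672, -0.0]
ft_force: [0.3, -0.3, -2.2]
gripper_width: 0.0433
gripper_force: 62.4
```

Emit:
{"op": "apply_moves", "data": {"increments": [[[255,0,0,0.1,0,0,0],[255,0,0,0,0,0,0],[255,0,0,0.1,0,0,0],[255,0,0,0,0,0,0]]]}}

```text
t: 36.4
eef_pos: [0.4313, -0.0804, 0.1453]
ee_rot: [0.0, 0.741, 0.672, 0.0]
ft_force: [-4.8, 1.6, 11.5]
gripper_width: 0.043
gripper_force: 64.1
```

Emit:
{"op": "apply_moves", "data": {"increments": [[[85,0,0,0,0,0,0],[85,0,0,0,0,0,0],[85,0,0,0,0,0,0],[85,0,0,0,0,0,0],[85,0,0,-1,0,0,0],[85,0,0,-2,0,0,0],[85,0,0,-3,0,0,0],[85,0,0,-4,0,0,0],[85,0,0,-5,0,0,0]]]}}

```text
t: 37.3
eef_pos: [0.4298, -0.0802, 0.2954]
ee_rot: [-0.001, 0.741, 0.672, -0.001]
ft_force: [1.2, -0.1, 0.0]
gripper_width: 0.0567
gripper_force: 0.0
```

Emit:
{"op": "apply_moves", "data": {"increments": [[[0,3.9,1.3,0,0,0,0],[0,3.9,1.3,0,0,0,0],[0,3.9,1.3,0,0,0,0],[0,3.9,1.3,0,0,0,0],[0,3.9,1.3,0,0,0,0],[0,3.9,1.3,0,0,0,0],[0,3.9,1.3,0,0,0,0],[0,3.9,1.3,0,0,0,0],[0,3.5,1.5,0,0,0,0],[0,0,0,0,0,0,0],[0,0,0,0,0,0,0]]]}}

```text
t: 38.4
eef_pos: [0.5831, 0.2538, 0.2943]
ee_rot: [-0.0, 0.74, 0.672, -0.0]
ft_force: [-0.2, 0.4, -0.4]
gripper_width: 0.0851
gripper_force: 0.0
```

```bash
python3 - <<'E'
from station import manip
from h import *
delta(manip,(.5843,.2539,.209),TH)
p,d,K,E,C=wc(manip,"w10"); z=C[...,2]
m=(z>.244)&(z<.262)&(d>0)&(np.hypot(C[...,0]-.584,C[...,1]-.254)<.02)
print("sleeve",m.sum(),C[m].min(0),C[m].max(0))
p,d=manip.snapshot("top"); c=manip.camera_model("top"); C=cloud(d,c["K"],c["extrinsics"]); hung(p,d,C)
p,d=manip.snapshot("scene"); cv2.imwrite("pics/s2.png",p[...,::-1])
E
```

```text
t 38.4 tcp [0.5831 0.2538 0.2943] yaw -0.097 tilt [-0.001 -0.001 -1.   ] j [ 0.41  0.32  1.54 -0.    1.28  0.5 ] F [-0.2  0.4 -0.4] w 0.0851 gf 0.0
delta tool cm [0.03 0.12 8.53] turn az 0.001
sleeve 532 [0.57660736 0.24558643 0.24402082] [0.5919547  0.26187649 0.25274159]
hung 1 lid n 393 [-0.1225  0.0027  0.1419] bar n 189 [[-0.144, -0.025, 0.18], [-0.102, 0.029, 0.192]]
hung 2 lid n 396 [-0.0439  0.0015  0.142 ] bar n 163 [[-0.064, -0.027, 0.18], [-0.022, 0.028, 0.193]]
hung 3 lid n 377 [0.0339 0.0006 0.1422] bar n 147 [[0.017, -0.026, 0.18], [0.059, 0.03, 0.194]]
hung 4 lid n 349 [0.1128 0.0018 0.1415] bar n 167 [[0.096, -0.027, 0.18], [0.149, 0.03, 0.194]]
```

View pics/s2.png

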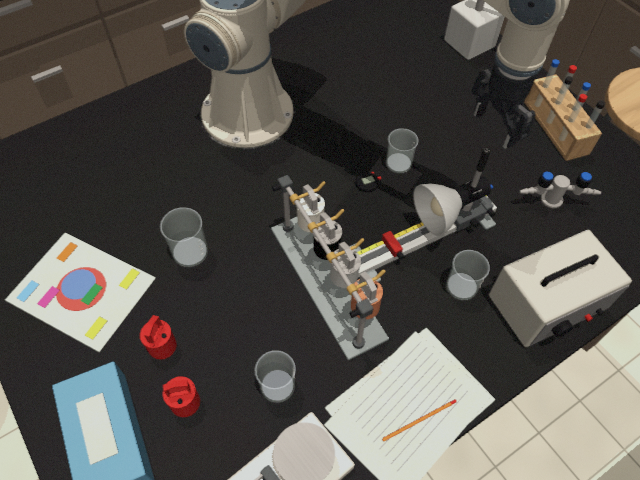

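All four cans hang on the rack and the lamp is still at the rear. Next I grip the sleeve.

Emit:
{"op": "apply_moves", "data": {"increments": [[[0,0,0.1,3,0,0,0],[0,0,0,3,0,0,0],[0,0,0,2.5,0,0,0],[255,0,0,0,0,0,0],[255,0,0,0,0,0,0],[255,0,0,0,0,0,0],[255,0,0,0,0,0,0],[255,0,0,0,0,0,0],[255,0,0,0,0,0,0],[255,0,0,0,0,0,0]]]}}

```text
t: 39.55
eef_pos: [0.5853, 0.2534, 0.2109]
ee_rot: [0.001, 0.741, 0.672, 0.001]
ft_force: [0.4, -1.4, 7.3]
gripper_width: 0.0144
gripper_force: 58.4
```

Emit:
{"op": "apply_moves", "data": {"increments": [[[255,-1,0,0,0,0,0],[255,-1.6,0,0,0,0,0],[255,-1.6,0,0,0,0,0],[255,-1.6,0,0,0,0,0],[255,-1.6,0,0,0,0,0],[255,-1.6,0,0,0,0,0],[255,-1.6,0,0,0,0,0],[255,-1.6,0,0,0,0,0],[255,-1.6,0,0,0,0,0],[255,-0.7,0,0,0,0,0],[255,0,0,0,0,0,0]]]}}

```text
t: 40.65
eef_pos: [0.5708, 0.1081, 0.2108]
ee_rot: [0.001, 0.741, 0.671, 0.001]
ft_force: [-1.9, -1.1, 8.7]
gripper_width: 0.0149
gripper_force: 58.9
```

Emit:
{"op": "apply_moves", "data": {"increments": [[[255,-0.2,0,0,0,0,0],[255,-0.2,0,0,0,0,0],[255,-0.2,0,0,0,0,0],[255,-0.1,0,0,0,0,0],[255,0,0,0,0,0,0]]]}}

```text
t: 41.15
eef_pos: [0.5705, 0.1043, 0.2108]
ee_rot: [-0.001, 0.741, 0.671, 0.002]
ft_force: [0.5, 11.4, 5.7]
gripper_width: 0.0145
gripper_force: 58.7
```

Emit:
{"op": "apply_moves", "data": {"increments": [[[255,0.2,0,0,0,0,0],[0,0,0,0,0,0,0],[0,0,0,0,0,0,0],[0,0,0,0,0,0,0],[0,0,0,0,0,0,0],[0,0,0,-3,0,0,0],[0,0,0,-4,0,0,0],[0,0,0,-4,0,0,0],[0,4,0,0,0,0,0],[0,4,0,0,0,0,0],[0,0,0,0,0,0,0],[0,0,0,0,0,0,0]]]}}

```text
t: 42.35
eef_pos: [0.5772, 0.184, 0.3189]
ee_rot: [-0.0, 0.74, 0.672, -0.0]
ft_force: [-1.0, -0.3, -0.4]
gripper_width: 0.0854
gripper_force: 0.0
```

```bash
python3 - <<'E'
from station import manip
from h import *
p,d=manip.snapshot("top"); c=manip.camera_model("top"); C=cloud(d,c["K"],c["extrinsics"]); hung(p,d,C)
p,d,K,E,C=wc(manip,"w11"); z=C[...,2]
m=(z>.244)&(z<.262)&(d>0)&(np.hypot(C[...,0]-.570,C[...,1]-.105)<.02)
q=(C[m].min(0)+C[m].max(0))/2; print(q,(q[:2]-O)@BY-.2)
cv2.imwrite("pics/w11c.png",p[...,::-1])
E
```

```text
hung 1 lid n 390 [-0.1225  0.0027  0.1418] bar n 180 [[-0.142, -0.025, 0.18], [-0.102, 0.029, 0.194]]
hung 2 lid n 398 [-0.044   0.0014  0.1418] bar n 156 [[-0.063, -0.027, 0.18], [-0.022, 0.03, 0.196]]
hung 3 lid n 371 [0.0341 0.0004 0.1421] bar n 154 [[0.017, -0.026, 0.18], [0.06, 0.03, 0.194]]
hung 4 lid n 342 [0.1131 0.0018 0.1417] bar n 165 [[0.096, -0.027, 0.18], [0.138, 0.03, 0.197]]
[0.569734   0.10537936 0.24823653] 0.0011497065652081029
```

View pics/w11c.png

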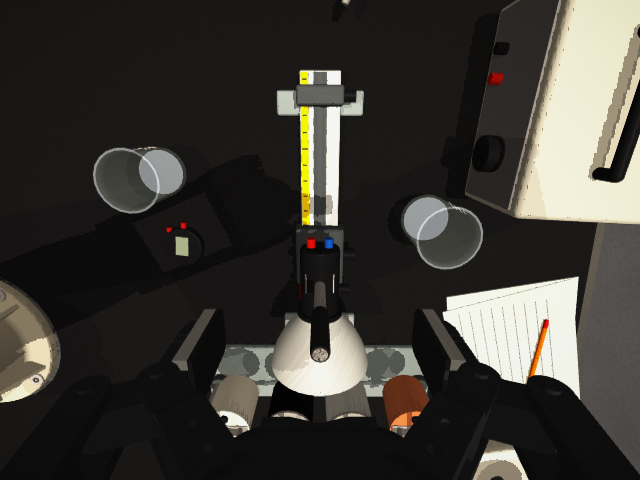

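The lamp reads about 1 mm from its front stop (sleeve at pixel 320,355). The four cans hang in place along the bottom of the picture, and the gripper touches nothing.

```bash
python3 -c "
from station import manip
print(manip.finish_job())"
```

```text
the job is handed in; nothing more can be done
None
```

The job is handed in: all four cans hang on the hooks, one to each, and the lamp, kept at the rear stop until they were all up, now measures about 1 mm from the front stop; the beakers and stopwatch were left alone, and no verdict came back.

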